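# Nip a bottle cap in a bench gauge by rolling its thumbwheel

## Task

Measure the bottle cap in the bench gauge: pick it up from the bench and set it down flat on the gauge's bed between the open jaws, let go, then roll the recessed thumbwheel by its exposed rim with a light fingertip until the moving jaw stops against the cap and holds it on the anvil with no play. Move the jaw only by the wheel, keep the fingertip's pressure on the wheel light (5 to 8 N, never over 10) so that the cap is held but not crushed, leave the other things on the bench alone, and finish with the hand clear.

Things in the scene. Friction and masses are not known exactly. Their poses are not given: they have to be found in the camera images.
- gauge: Bench gauge: grey and steel head on springs over a black foot plate, 84 x 244 mm, fixed to the bench. Head plate 70 x 230 x 10 mm. Origin: centre of the head plate's underside, 11 mm above the bench; z up; +y runs from the wheel housing to the fixed anvil. Steel bed x = -22..22, y = -25..105, top at z = 14 mm; guide rods 27 mm either side of the middle, tops at z = 18 mm.
- jaw_face (a point): Moving jaw: steel block 24 mm wide, 22 mm long, top at gauge z = 40 mm, standing on the bed and facing the anvil. This point is the middle of its face that looks to gauge +y, at gauge z = 21 mm; axes as the gauge's. It slides along gauge y, driven by the thumbwheel.
- jaw (a joint): Position of the moving jaw in m along gauge +y: 0 fully open (66 mm between jaw and anvil), grows as it closes; the space between the jaws is 66 mm less this value. It starts between 0 and 12 mm and stays where it is left. On the cap it stands at about 28 to 29 mm.
- thumbwheel (a joint): Turn of the thumbwheel in rad; grows as the top of the rim is dragged toward the anvil (gauge +y), which closes the jaw: 2 mm of rim travel (0.125 rad) moves the jaw 1 mm, and the jaw pushes with twice the rim's drag force. About 1.5 N of drag turns it; it does not spring back.
- wheel_axle (a point): Centre of the knurled steel thumbwheel, 32 mm diameter, 10 mm wide, upright in the housing slot, axle along gauge x. The gauge head gives under the finger: 2 N preload, then 7 N per mm. A fingertip pressing the rim with 5 to 8 N turns it, and slips on it harmlessly once the cap stops the jaw. Several strokes are needed.
- wheel_top (a point): Highest point of the thumbwheel's rim: gauge x = 0, y = -66 mm, z = 40 mm. The rim stands 5 mm out of a slot 14 mm wide in the flat top (gauge z = 35 mm) of the grey housing, 42 mm wide, y = -99..-33 mm; about 23 mm of it shows along gauge y. Axes as the gauge's.
- anvil_face (a point): Middle of the face of the anvil, a fixed steel block 24 mm wide with its top at gauge z = 36 mm; the face is at gauge y = 75 mm and looks to gauge -y. This point is at gauge z = 21 mm; axes as the gauge's.
- cap: White plastic bottle cap, about 38 mm diameter (36.5 to 38 mm, depending on how it is turned) and 15 mm high, 10 to 16 g, a shallow cup open side up, alone on the bench to the robot's right, nearer than the few room caps farther off. Origin: centre of its underside. Cannot bear being squeezed by more than 20 N between the jaws.
- cap_center (a point): Centre of the bottle cap, half-way up (7.3 mm above its underside); z along the cap's axis.
- torch: Bystander: small black pocket torch, 33 x 88 x 34 mm, lying on the bench beyond the work.
- thermometer: Bystander: probe thermometer, 24 x 179 x 12 mm, lying on the bench beyond the gauge.
- tweezers: Bystander: steel tweezers, 13 x 110 x 7 mm, lying on the bench to the far right.
There are look-alikes about, which are no part of the job. Several things have the shape of the cap; the one meant has the colours described above.

How it is judged:
By the outcome, as a careful person would: the job done as asked, in the order asked, and still so for the second after the job is handed in, with the robot touching nothing.
It also fails if it takes over 72 s, if anything falls off the work surface, if the arm or the gripper's body presses on something with over 40 N, if the wrist force passes 120 N, or if a joint passes its speed limit or range.

## Robot

A 6-joint arm with a two-finger parallel gripper is mounted at the origin on a cart in front of the work surface, level with it; the furniture and walls round the work are solid. World frame = base frame: x ahead of the robot, y to its left, z up, the work surface at z = 0. Lengths are in mm, angles in rad, forces in N, time in s.
With the tool pointing down it reaches from about 250 to 725 mm from the base axis. Payload 4 kg.
Tool frame: the origin (TCP) lies at the very end of the fingers, on their centre line; the grasp point (between the pads) lies 19 mm behind it; z points along the fingers, y is the direction in which the jaws open and shut (so a half turn about z gives the same grasp; the last joint's range is limited). The gripper opens to 85 mm and grips with 20 to 120 N. Pads are 22 mm wide; open, the fingers measure 114 mm over their backs; the gripper's body (76 mm by 85 mm) begins 54 mm behind the grasp point. The pads swing forward as they close: fully open they stand 13 mm farther back than shut.
Start: joints at [-1.215, 0.241, 0.005, 1.335, 0, 1.571], TCP at [174.168, -468.684, 208.306] pointing down, gripper open.
Joint ranges: [-2.72, 2.72], [-1.05, 1.87], [-1.09, 1.28], [-1.99, 2.15], [-1.42, 1.44], [-3.14, 3.14]. Speed limits (rad/s): [2.79, 2.79, 3.14, 3.14, 3.14, 3.14].

## Interface

Orientations are given as a rotation vector (axis times angle).
In Python, from station import ctrl gives the robot as it stands. The module is installed in compiled form; this text tells all that it offers.
- The arm moves only by the tool send_rows, never from a script. Its argument "increments" is a list of rows, each an object with "hand": the opening, from 0 (shut) to 1 (fully open); "xyz": the shift along the tool's x, y, z in cm, a list of three; "rotation": the turn, a rotation vector about the tool's x, y, z in rad, a list of three. A call has 1 to 20 rows; each row is the pose to reach, as a shift and turn from the pose measured when the call began, along the tool's axes at that moment; what a row does not reach only later rows make up. A row lasts 1/8 s, in which the tool goes at most 62.5 mm and 10.7 degrees, less where a joint would pass 70% of its speed; a pose out of reach is approached as far as the arm can. A call with a gripper value outside its range is refused whole. The fingers move at their own pace and stop on an object; the grip force is fixed at half the most. Time passes only in rows, so rows that repeat a pose let the fingers close. It gives the time, the measured TCP pose, the force and the opening at its end, in the units of the state.
- ctrl.observe(): the state, without advancing time (a new reading comes with each control period).
- ctrl.get_image(name): name is "side" or "top" or "wrist"; returns a dict with "frame" (480x640x3 uint8, red, green, blue), "fovy" (degrees; the focal length in pixels is half the picture's height over the tangent of half this angle, whatever the lens; pixels are square), "cx", "cy" (the principal point, pixels), "dist_coeffs" ([k1, k2, p1, p2, k3] as OpenCV has them; the pictures are not rectified), "rvec" (rotation vector, rad) and "tvec" (3), from world to camera coordinates, as OpenCV has them. Camera axes: x right, y down, z forward; pixel columns grow to the right and rows downward; lengths in mm; the calibration is good to about 2 mm. A picture is of the moment at which its call begins. There is no depth.
- ctrl.sign_off(): hands the job in, once; it reports no verdict.
The state is a dict: "clock": time; "qpos": joint angles; "joint_velocities": joint speeds; "tau": joint torques, N m; "ee_pos": TCP position; "ee_rot": TCP orientation; "contact_force": force on the tool from outside, world axes, zero at the start; "ft_torque": the same for the moment, N m; "gripper_width": opening from 0.0 (shut) to 1.0 (fully open).
Only numpy, scipy, OpenCV 4.12 (cv2) and the standard library are available. Lean on these libraries where they do the work, as an engineer would, in place of code of your own. Each camera call takes 0.05 s, during which the arm holds its last target.

## Working session

There is one attempt and no reset: what is moved stays moved. The work goes in short steps, Python scripts to look and compute and a tool call to move; the robot and the scene stay as the last step left them, time stands still between calls to the robot, and variables do not carry over. Pictures are saved under pics/ and viewed, and the job is handed in when it is done.

Besides the shell and the picture viewer there is one more tool, called by a JSON object that holds its "name" and its "arguments". send_rows: Moves the arm, as the interface text tells. Its arguments: {"type":"object","properties":{"increments":{"type":"array","items":{"type":"object","properties":{"hand":{"type":"number"},"xyz":{"type":"array","items":{"type":"number"}},"rotation":{"type":"array","items":{"type":"number"}}}}}},"required":["increments"]}

```bash
mkdir -p pics; cat > h.py <<'E'
import numpy as np, cv2
from scipy.spatial.transform import Rotation as R
from station import ctrl
def grab(n,f):
    d=ctrl.get_image(n); cv2.imwrite('pics/'+f,d['frame'][:,:,::-1]); np.save('pics/'+f[:-4]+'.npy',d,allow_pickle=True); return d
def load(f): return np.load('pics/'+f[:-4]+'.npy',allow_pickle=True).item()
def K(d):
    f=240/np.tan(np.radians(d['fovy'])/2); return np.array([[f,0,d['cx']],[0,f,d['cy']],[0,0,1.]])
def ray(d,uv):
    p=cv2.undistortPoints(np.array(uv,float).reshape(-1,1,2),K(d),np.array(d['dist_coeffs'],float)).reshape(-1,2)
    Rm=R.from_rotvec(np.ravel(d['rvec'])).as_matrix(); t=np.ravel(d['tvec'])
    v=np.c_[p,np.ones(len(p))]@Rm; return -Rm.T@t, v
def onz(d,uv,z):
    c,v=ray(d,uv); return c+v*((z-c[2])/v[:,2:3])
def proj(d,P):
    return cv2.projectPoints(np.array(P,float).reshape(-1,1,3),np.array(d['rvec'],float),np.array(d['tvec'],float),K(d),np.array(d['dist_coeffs'],float))[0].reshape(-1,2)
E
python3 - <<'E'
from h import *
s=ctrl.observe()
for k,v in s.items(): print(k,np.round(v,3))
for n in ['side','top','wrist']:
    d=grab(n,n+'0.png'); print(n,d['fovy'],d['cx'],d['cy'],d['dist_coeffs'],onz(d,[[320,240]],0))
E
```

```text
clock 0.0
qpos [-1.215  0.241  0.004  1.335  0.     1.571]
joint_velocities [ 0.     0.001 -0.001  0.001 -0.002 -0.   ]
tau [ 1.0000e-03 -3.7232e+01  2.5241e+01  1.7000e-02  0.0000e+00  0.0000e+00]
ee_pos [ 173.944 -468.054  207.441]
ee_rot [-3.09e+00 -5.56e-01  1.00e-03]
contact_force [ 0.498 -0.442  0.023]
ft_torque [-0.021  0.025 -0.017]
gripper_width 0.997
side 51.97830806556561 323.16116781313855 234.13985689872132 [-0.05050626  0.          0.          0.          0.        ] [[632.48181371 -55.61637829   0.        ]]
top 55.43009548374888 321.7279741036619 236.64673303526018 [-0.11424698  0.          0.          0.          0.        ] [[ 628.91095708 -109.98473301    0.        ]]
wrist 62.996280215143095 328.96054200977767 242.38653988967752 [-0.08476556  0.          0.          0.          0.        ] [[ 140.46812488 -470.41652519    0.        ]]
```

View pics/side0.png

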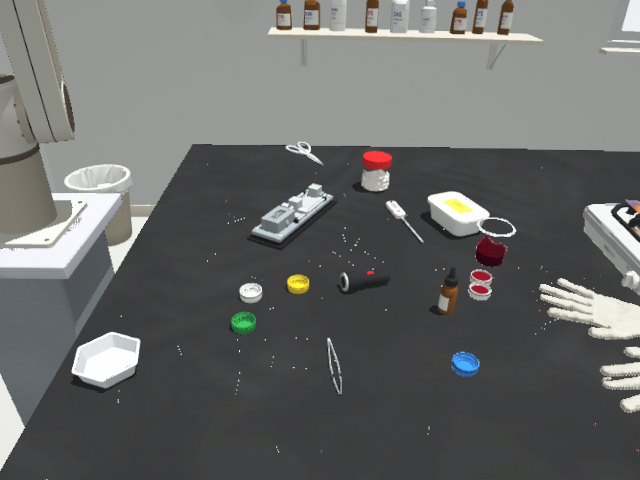

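View pics/top0.png

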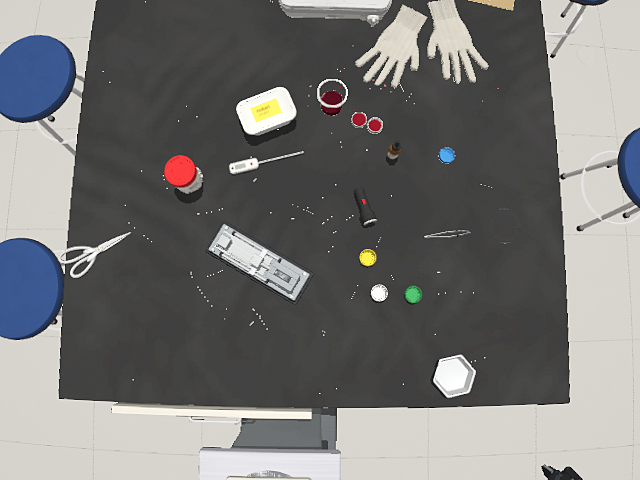

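View pics/wrist0.png

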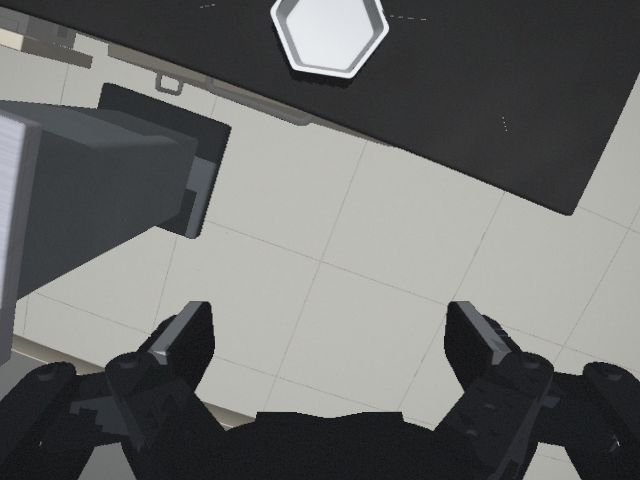

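The white cap is at (379,293) in the top view and (251,293) in the side view. The gauge is centred near (259,262) in top. I'll zoom in on the gauge.

```bash
python3 - <<'E'
from h import *
d=load('top0.png');f=d['frame'][215:310,195:320,::-1]
cv2.imwrite('pics/tz.png',cv2.resize(f,None,fx=6,fy=6,interpolation=cv2.INTER_CUBIC))
e=load('side0.png');f=e['frame'][175:255,240:345,::-1]
cv2.imwrite('pics/sz.png',cv2.resize(f,None,fx=7,fy=7,interpolation=cv2.INTER_CUBIC))
# cap
for n,dd,(x,y) in [('top',d,(379,293)),('side',e,(251,293))]:
    im=dd['frame'].astype(int); m=((im.min(2)>120)&(im.max(2)-im.min(2)<40)).astype(np.uint8)
    nn,l,st,c=cv2.connectedComponentsWithStats(m); 
    for k in range(1,nn):
        if np.hypot(*(c[k]-[x,y]))<15 and st[k,4]>20: print(n,st[k],c[k],onz(dd,[c[k]],14),onz(dd,[c[k]],7))
# gauge plate blob: top
im=d['frame'].astype(int); m=(im.min(2)>75).astype(np.uint8); m[:215]=0;m[310:]=0;m[:,:203]=0;m[:,320:]=0
nn,l,st,c=cv2.connectedComponentsWithStats(m);k=1+np.argmax(st[1:,4]);print(st[k],c[k])
ys,xs=np.where(l==k);r=cv2.minAreaRect(np.c_[xs,ys].astype(np.float32));b=cv2.boxPoints(r);print(r);print(b);print(onz(d,b,21))
E
```

```text
top [371 284  17  18 234] [378.92307692 292.34615385] [[ 508.72603448 -244.45466266   14.        ]] [[ 508.83833033 -245.39465438    7.        ]]
side [239 283  23  20 380] [250.42631579 292.16842105] [[ 511.4683468 -251.2059515   14.       ]] [[ 510.07775615 -242.05698643    7.        ]]
[ 207  224  103   77 3125] [258.76896 261.71584]
((258.1773986816406, 261.3984680175781), (101.80964660644531, 31.536651611328125), 30.465543746948242)
[[206.30594 249.17995]
 [222.29565 221.99744]
 [310.04886 273.617  ]
 [294.05914 300.7995 ]]
[[602.55988199 149.2388124   21.        ]
 [665.69145476 114.80173045  21.        ]
 [549.55895272 -88.12285363  21.        ]
 [488.3342376  -52.99201635  21.        ]]
```

View pics/tz.png

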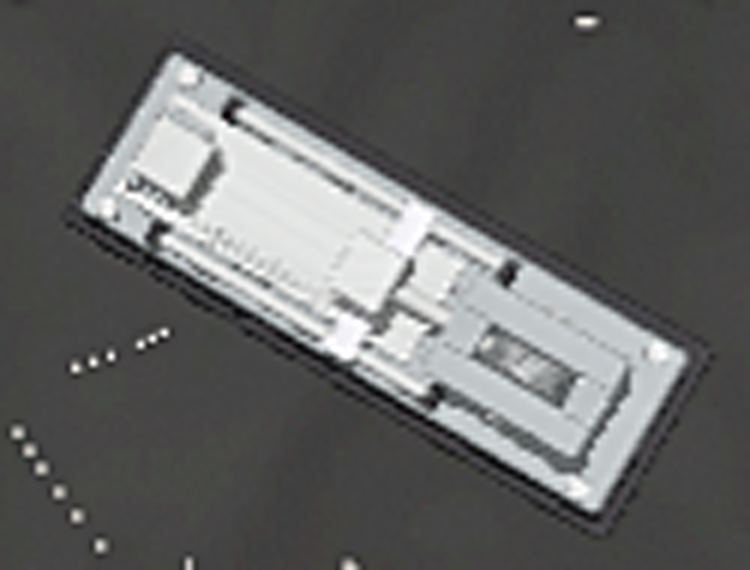

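View pics/sz.png

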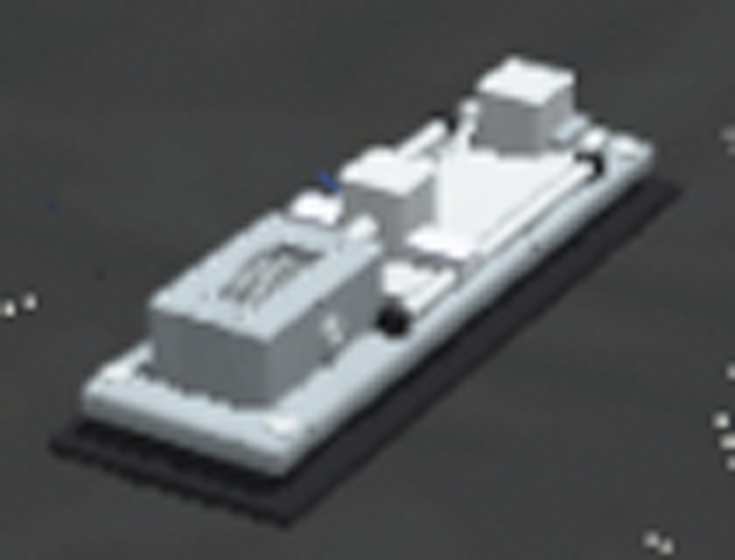

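```bash
python3 - <<'E'
from h import *
d=load('top0.png')
b=np.array([(172,55),(85,205),(600,515),(690,355)])/6+[195,215]-0.4
P=onz(d,b,21);print(P, np.linalg.norm(P-np.roll(P,1,0),axis=1),P.mean(0))
y=((P[0]+P[1])-(P[2]+P[3]))[:2];print(np.degrees(np.arctan2(y[1],y[0])))
s=ctrl.observe();print(R.from_rotvec(s['ee_rot']).as_matrix().round(3))
E
```

```text
[[661.59471275 112.39132026  21.        ]
 [603.56913126 143.5969681   21.        ]
 [489.16206669 -54.19162681  21.        ]
 [549.21240166 -87.11509672  21.        ]] [228.98164613  65.88444858 228.49355506  68.48355716] [575.88457809  28.67039121  21.        ]
60.280819744475004
[[ 0.937  0.348 -0.001]
 [ 0.348 -0.937  0.002]
 [-0.    -0.002 -1.   ]]
```

{"name": "send_rows", "arguments": {"increments": [{"hand": 1, "xyz": [6, -1.4, 0], "rotation": [0, 0, -0.12]}, {"hand": 1, "xyz": [12, -2.8, 0], "rotation": [0, 0, -0.25]}, {"hand": 1, "xyz": [18, -4.2, 1], "rotation": [0, 0, -0.37]}, {"hand": 1, "xyz": [24, -5.6, 2], "rotation": [0, 0, -0.5]}, {"hand": 1, "xyz": [30, -7.0, 3], "rotation": [0, 0, -0.6]}, {"hand": 0.9, "xyz": [36, -8.5, 4], "rotation": [0, 0, -0.697]}, {"hand": 0.8, "xyz": [39.2, -9.3, 5.7], "rotation": [0, 0, -0.697]}, {"hand": 0.8, "xyz": [39.2, -9.3, 5.7], "rotation": [0, 0, -0.697]}, {"hand": 0.8, "xyz": [39.2, -9.3, 5.7], "rotation": [0, 0, -0.697]}]}}

```text
clock: 1.27
ee_pos: [508.4, -244.5, 150.5]
ee_rot: [-2.714, -1.577, 0.001]
contact_force: [0.4, -0.4, 0.3]
gripper_width: 0.797
```

```bash
python3 - <<'E'
from h import *
d=grab('wrist','w1.png');s=ctrl.observe()
print(s['clock'],s['ee_pos'],R.from_rotvec(s['ee_rot']).as_matrix().round(4),s['contact_force'],s['gripper_width'],s['qpos'])
print(proj(d,[[509.5,-244,14.6]]))
im=d['frame'].astype(int); m=((im.min(2)>120)&(im.max(2)-im.min(2)<40)).astype(np.uint8)
nn,l,st,c=cv2.connectedComponentsWithStats(m)
for k in range(1,nn):
    if st[k,4]>400: print(st[k],c[k],onz(d,[c[k]],14.6))
E
```

```text
1.325 [ 508.39779481 -244.9841689   150.9933895 ] [[ 4.960e-01  8.683e-01 -8.000e-04]
 [ 8.683e-01 -4.960e-01  1.300e-03]
 [ 7.000e-04 -1.400e-03 -1.000e+00]] [-0.94616383  0.23268164  0.97502167] 0.8016451871763652 [-4.49495895e-01  3.97971445e-01  7.52226306e-02  1.24935847e+00
  7.83289880e-04  1.64025321e+00]
[[330.16411568 222.88163646]]
[173   0  99   8 583] [217.51286449   2.54202401] [[519.33786486 -65.0627599   14.6       ]]
[490  77  38  34 501] [510.06387226  92.10179641] [[ 675.0977949  -223.31316645   14.6       ]]
[ 307  197   50   49 1921] [331.48256117 220.99323269] [[ 511.15034386 -243.19282578   14.6       ]]
[525 252  58  94 730] [552.50410959 295.78356164] [[ 643.44152457 -392.87684539   14.6       ]]
[   0  276   96  147 7808] [ 33.21452357 342.59106045] [[ 217.50591699 -205.92568755   14.6       ]]
[429 295  44  59 827] [451.20435308 322.49697703] [[ 556.50044052 -370.63906411   14.6       ]]
[186 296  44  58 790] [206.35316456 323.17341772] [[ 374.10400227 -267.73325473   14.6       ]]
[ 104  428   66   52 2205] [141.3292517 457.8861678] [[ 228.02443571 -358.33659795   14.6       ]]
```

View pics/w1.png

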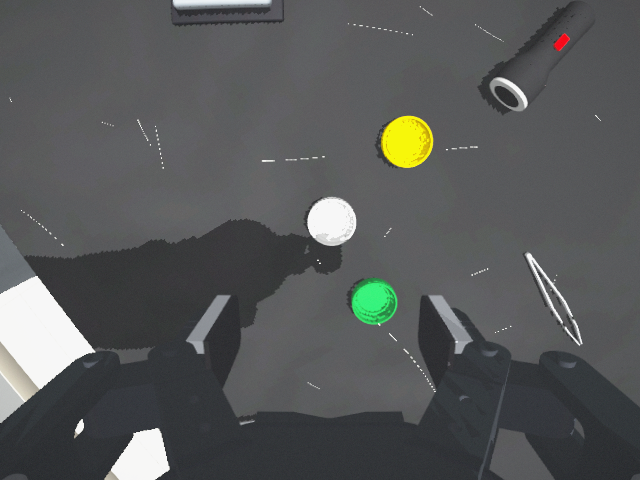

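{"name": "send_rows", "arguments": {"increments": [{"hand": 0.75, "xyz": [0.22, 0.12, 5], "rotation": [0, 0, 0]}, {"hand": 0.75, "xyz": [0.22, 0.12, 9], "rotation": [0, 0, 0]}, {"hand": 0.75, "xyz": [0.22, 0.12, 11], "rotation": [0, 0, 0]}, {"hand": 0.75, "xyz": [0.22, 0.12, 11], "rotation": [0, 0, 0]}]}}

```text
clock: 1.82
ee_pos: [508.3, -244.0, 40.0]
ee_rot: [-2.715, -1.572, 0.003]
contact_force: [0.7, -0.3, 0.0]
gripper_width: 0.752
```

```bash
python3 - <<'E'
from h import *
d=grab('wrist','w2.png');s=ctrl.observe()
print(s['clock'],s['ee_pos'],s['contact_force'],s['gripper_width'])
print(proj(d,[[510.5,-243.5,14.6]]),proj(d,[s['ee_pos']]))
im=d['frame'].astype(int); m=((im.min(2)>120)&(im.max(2)-im.min(2)<40)).astype(np.uint8)
nn,l,st,c=cv2.connectedComponentsWithStats(m)
for k in range(1,nn):
    if st[k,4]>1400: print(st[k],c[k],onz(d,[c[k]],14.6))
E
```

```text
1.875 [ 509.65234684 -244.49264638   41.44679315] [ 0.35195302 -0.17176493 -0.28162126] 0.7536850871025526
[[332.39406377 267.69968094]] [[332.10977216 289.81071735]]
[   16     0   521   362 66729] [263.50089167 186.02399257] [[ 502.13780027 -190.33612626   14.6       ]]
[ 577   45   63   55 1565] [611.11821086  69.23642173] [[ 675.82622748 -223.50122113   14.6       ]]
[ 237  308  110  114 3782] [292.02009519 368.70306716] [[ 461.28574507 -284.19642879   14.6       ]]
```

View pics/w2.png

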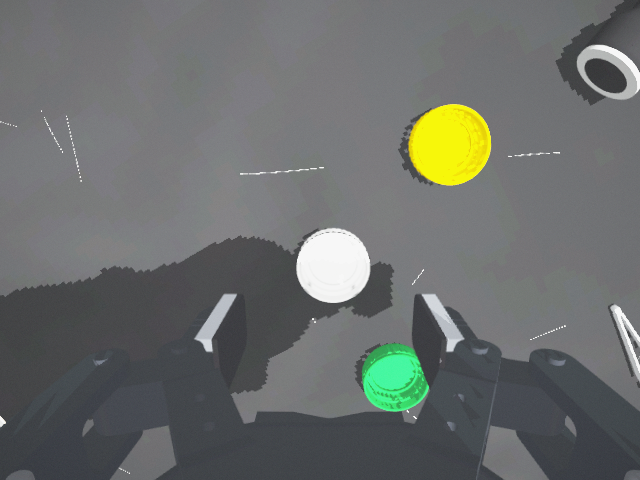

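{"name": "send_rows", "arguments": {"increments": [{"hand": 0.75, "xyz": [0.23, 0.13, 1.0], "rotation": [0, 0, 0]}, {"hand": 0.75, "xyz": [0.23, 0.13, 2.5], "rotation": [0, 0, 0]}, {"hand": 0.75, "xyz": [0.23, 0.13, 3.5], "rotation": [0, 0, 0]}, {"hand": 0.75, "xyz": [0.23, 0.13, 3.5], "rotation": [0, 0, 0]}, {"hand": 0.35, "xyz": [0.23, 0.13, 3.5], "rotation": [0, 0, 0]}, {"hand": 0.2, "xyz": [0.23, 0.13, 3.5], "rotation": [0, 0, 0]}, {"hand": 0.2, "xyz": [0.23, 0.13, 3.5], "rotation": [0, 0, 0]}, {"hand": 0.2, "xyz": [0.23, 0.13, 3.5], "rotation": [0, 0, 0]}, {"hand": 0.2, "xyz": [0.23, 0.13, 3.5], "rotation": [0, 0, 0]}]}}

```text
clock: 3.0
ee_pos: [511.9, -243.1, 6.5]
ee_rot: [-2.717, -1.574, 0.0]
contact_force: [-0.4, 1.5, -0.2]
gripper_width: 0.199
```

```bash
python3 - <<'E'
from h import *
d=grab('wrist','w3.png');d=grab('side','s3.png');s=ctrl.observe()
print(s['clock'],s['ee_pos'],s['contact_force'],s['gripper_width'])
cv2.imwrite('pics/s3z.png',cv2.resize(d['frame'][230:330,190:310,::-1],None,fx=5,fy=5,interpolation=cv2.INTER_CUBIC))
E
```

```text
3.1 [ 511.85498562 -243.07471742    6.46495238] [-0.3838603   0.13919511 -0.30786455] 0.19987275387928186
```

View pics/w3.png

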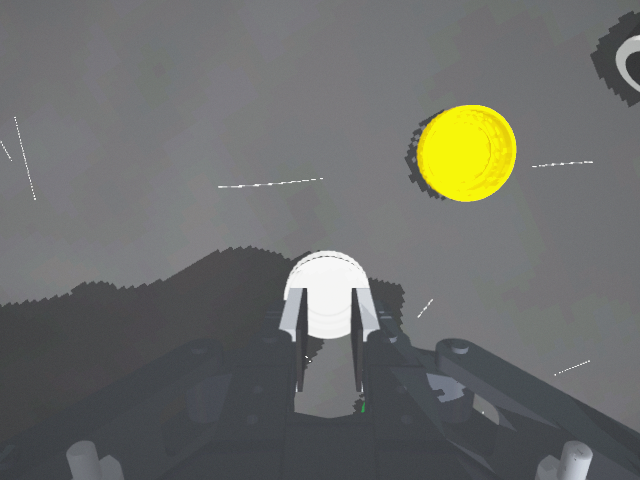

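View pics/s3z.png

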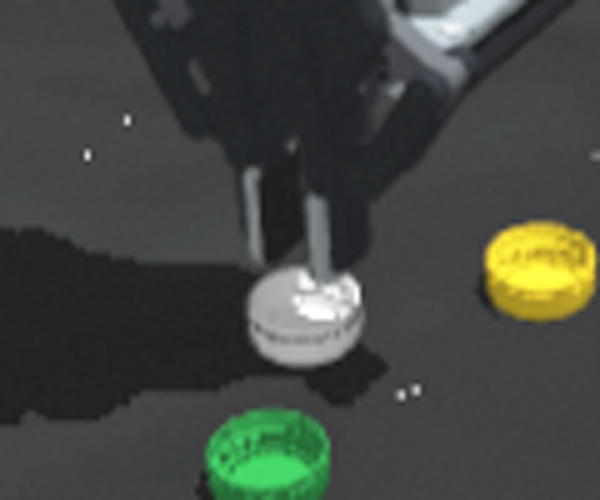

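```bash
python3 - <<'E'
from h import *
s=ctrl.observe();p=np.array(s['ee_pos']);M=R.from_rotvec(s['ee_rot']).as_matrix()
for f in ['w3.png','s3.png']:
    d=load(f);Rm=R.from_rotvec(np.ravel(d['rvec'])).as_matrix();C=-Rm.T@np.ravel(d['tvec'])
    print(f,'cam in tool',M.T@(C-p),'axis in tool',M.T@Rm[2])
    for z in [0,-10,-20,-30]:
        print(z,[proj(d,[p+M@[x,y,z]]).round(0)[0] for x in(11,-11) for y in (-8.5,0,8.5)])
    print('cap',proj(d,[[511.5,-243,14.6],[511.5,-243,0]]))
E
```

```text
w3.png cam in tool [ 6.70176384e+01 -7.96422015e-02 -1.65415830e+02] axis in tool [-2.62812421e-01  8.05855367e-04  9.64846611e-01]
0 [array([310., 266.]), array([329., 266.]), array([348., 266.]), array([310., 311.]), array([329., 311.]), array([347., 311.])]
-10 [array([309., 274.]), array([329., 274.]), array([349., 274.]), array([309., 321.]), array([329., 321.]), array([348., 321.])]
-20 [array([307., 282.]), array([329., 282.]), array([350., 282.]), array([308., 332.]), array([329., 332.]), array([349., 332.])]
-30 [array([306., 292.]), array([329., 292.]), array([352., 292.]), array([307., 345.]), array([329., 345.]), array([351., 345.])]
cap [[327.99502057 296.47358435]
 [328.09749926 284.1863679 ]]
s3.png cam in tool [-538.41323698  425.39389276 -522.12210895] axis in tool [ 0.75821483 -0.40548399  0.51058105]
0 [array([251., 288.]), array([255., 289.]), array([259., 291.]), array([244., 295.]), array([248., 296.]), array([252., 298.])]
-10 [array([251., 283.]), array([255., 285.]), array([259., 286.]), array([243., 290.]), array([247., 292.]), array([251., 293.])]
-20 [array([251., 279.]), array([255., 280.]), array([259., 282.]), array([243., 285.]), array([247., 287.]), array([251., 288.])]
-30 [array([250., 274.]), array([254., 275.]), array([258., 277.]), array([242., 280.]), array([247., 282.]), array([251., 284.])]
cap [[250.94424498 288.96996766]
 [251.42035092 295.73743412]]
```

```bash
python3 - <<'E'
from h import *
a=load('w3.png')['frame'][230:430,230:430,::-1];cv2.imwrite('pics/a.png',cv2.resize(a,None,fx=3,fy=3,interpolation=cv2.INTER_CUBIC))
b=load('s3.png')['frame'][255:305,220:280,::-1];cv2.imwrite('pics/b.png',cv2.resize(b,None,fx=11,fy=11,interpolation=cv2.INTER_LANCZOS4))
E
```

```text
(no output)
```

View pics/a.png

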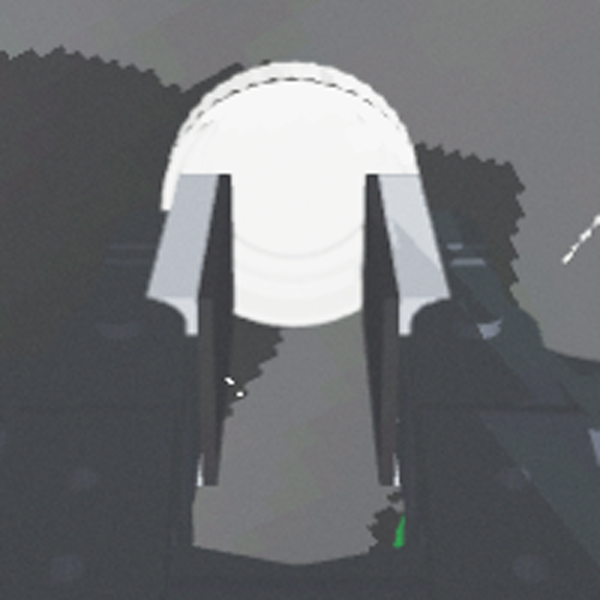

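View pics/b.png

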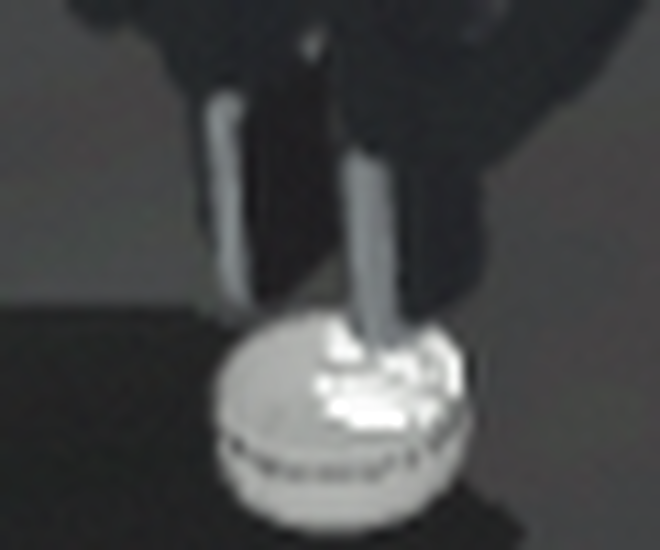

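The fingers closed to 0.2 without meeting the cap. In both views the tips seem to be at or above the rim, higher than the TCP. I'll close them fully to see where the tips really end up.

{"name": "send_rows", "arguments": {"increments": [{"hand": 0.0, "xyz": [0, 0, -0.3], "rotation": [0, 0, 0]}, {"hand": 0.0, "xyz": [0, 0, -0.3], "rotation": [0, 0, 0]}, {"hand": 0.0, "xyz": [0, 0, -0.3], "rotation": [0, 0, 0]}]}}

```text
clock: 3.48
ee_pos: [511.9, -243.1, 9.6]
ee_rot: [-2.717, -1.574, 0.0]
contact_force: [0.5, 0.4, -0.1]
gripper_width: 0.0
```

```bash
python3 - <<'E'
from h import *
a=grab('wrist','w4.png');b=grab('side','s4.png');s=ctrl.observe()
print(s['clock'],s['ee_pos'],s['contact_force'],s['gripper_width'])
A=cv2.resize(a['frame'][230:430,230:430,::-1],(400,400),interpolation=cv2.INTER_CUBIC)
B=cv2.resize(b['frame'][255:305,225:275,::-1],(400,400),interpolation=cv2.INTER_CUBIC)
cv2.imwrite('pics/ab4.png',np.hstack([A,B]))
p=np.array(s['ee_pos']);M=R.from_rotvec(s['ee_rot']).as_matrix()
for z in [0,-10,-20,-30]: print(z,[proj(d,[p+M@[x,0,z]]).round(0)[0] for d in(a,b) for x in(11,-11)])
E
```

```text
3.575 [ 511.81622407 -243.07538027    9.43287209] [ 0.3657112   0.18951057 -0.02948162] -0.0025659280368025253
0 [array([329., 266.]), array([329., 311.]), array([255., 288.]), array([247., 295.])]
-10 [array([329., 274.]), array([329., 321.]), array([255., 283.]), array([247., 290.])]
-20 [array([329., 282.]), array([329., 332.]), array([254., 279.]), array([247., 285.])]
-30 [array([329., 292.]), array([329., 345.]), array([254., 274.]), array([246., 281.])]
```

View pics/ab4.png

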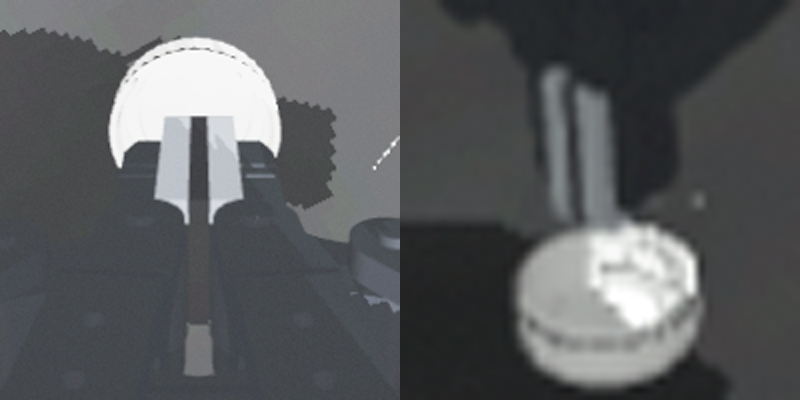

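{"name": "send_rows", "arguments": {"increments": [{"hand": 0.65, "xyz": [0, 0, 0], "rotation": [0, 0, 0]}, {"hand": 0.65, "xyz": [0, 0, 0], "rotation": [0, 0, 0]}, {"hand": 0.65, "xyz": [0, 0, 0], "rotation": [0, 0, 0]}, {"hand": 0.65, "xyz": [0, 0, 0.5], "rotation": [0, 0, 0]}, {"hand": 0.65, "xyz": [0, 0, 1.0], "rotation": [0, 0, 0]}, {"hand": 0.65, "xyz": [0, 0, 1.0], "rotation": [0, 0, 0]}]}}

```text
clock: 4.32
ee_pos: [511.2, -242.8, -1.4]
ee_rot: [-2.716, -1.573, 0.002]
contact_force: [-0.4, -0.1, -0.4]
gripper_width: 0.648
```

```bash
cat > look.py <<'E'
from h import *
import sys
n=sys.argv[1]
a=grab('wrist','w%s.png'%n);b=grab('side','s%s.png'%n);s=ctrl.observe()
print(s['clock'],s['ee_pos'],s['contact_force'],s['gripper_width'])
A=cv2.resize(a['frame'][230:430,230:430,::-1],(400,400),interpolation=cv2.INTER_CUBIC)
B=cv2.resize(b['frame'][255:305,225:275,::-1],(400,400),interpolation=cv2.INTER_CUBIC)
cv2.imwrite('pics/ab%s.png'%n,np.hstack([A,B]))
E
python3 look.py 5
```

```text
4.425 [ 511.67801793 -242.9861783    -0.79615213] [-0.43583663  0.07927422 -1.62044575] 0.6526842696140842
```

View pics/ab5.png

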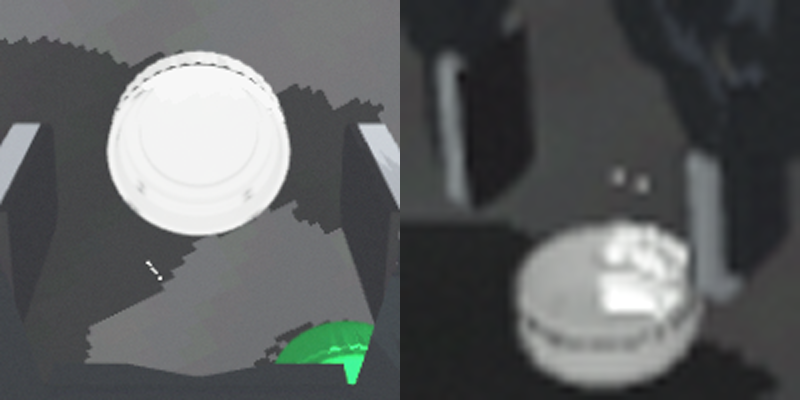

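{"name": "send_rows", "arguments": {"increments": [{"hand": 0.65, "xyz": [0, 0, 0.5], "rotation": [0, 0, 0]}, {"hand": 0.65, "xyz": [0, 0, 1.0], "rotation": [0, 0, 0]}, {"hand": 0.65, "xyz": [0, 0, 1.4], "rotation": [0, 0, 0]}, {"hand": 0.65, "xyz": [0, 0, 1.4], "rotation": [0, 0, 0]}]}}

```text
clock: 4.92
ee_pos: [511.2, -242.8, -15.4]
ee_rot: [-2.716, -1.573, 0.002]
contact_force: [-0.7, -0.3, -0.8]
gripper_width: 0.649
```

```bash
python3 look.py 6
```

```text
5.025 [ 511.639103   -242.95415209  -14.87018587] [-1.00826082  0.52169279  0.09986296] 0.6504229451007423
```

View pics/ab6.png

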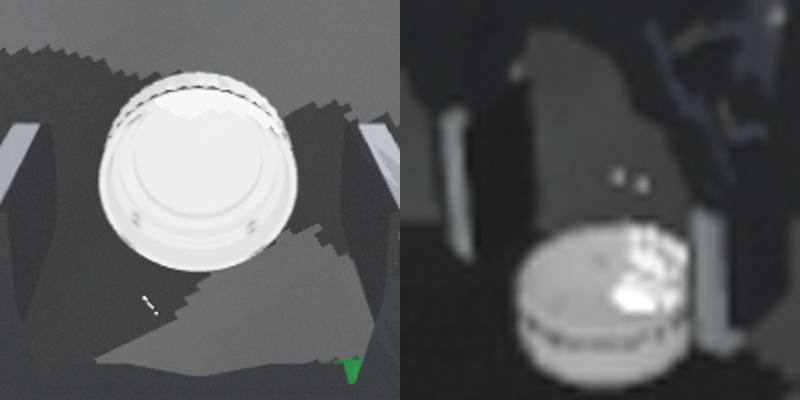

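{"name": "send_rows", "arguments": {"increments": [{"hand": 0.5, "xyz": [0, 0, 0.05], "rotation": [0, 0, 0]}, {"hand": 0.3, "xyz": [0, 0, 0.05], "rotation": [0, 0, 0]}, {"hand": 0.2, "xyz": [0, 0, 0.05], "rotation": [0, 0, 0]}, {"hand": 0.2, "xyz": [0, 0, 0.05], "rotation": [0, 0, 0]}, {"hand": 0.2, "xyz": [0, 0, 0.05], "rotation": [0, 0, 0]}]}}

```text
clock: 5.65
ee_pos: [512.1, -243.2, -14.8]
ee_rot: [-2.717, -1.574, 0.0]
contact_force: [-0.1, 0.1, 6.1]
gripper_width: 0.396
```

```bash
python3 look.py 7
```

```text
5.75 [ 512.06772292 -243.16809077  -14.79026031] [-1.29172279 -0.7363701   5.66889638] 0.3952760394698387
```

View pics/ab7.png

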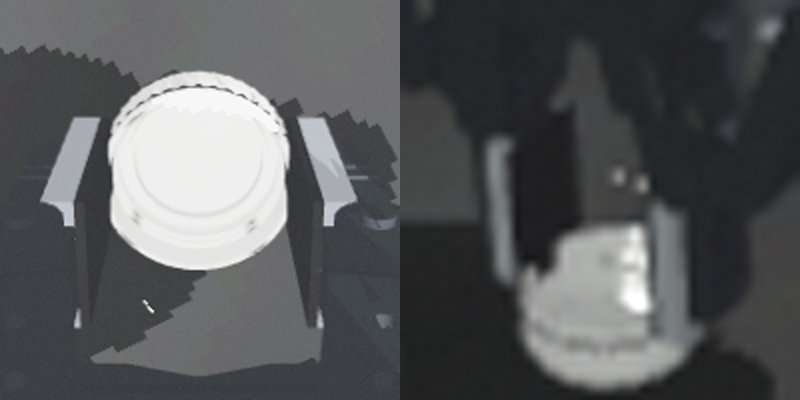

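{"name": "send_rows", "arguments": {"increments": [{"hand": 0.2, "xyz": [0, 0, -1], "rotation": [0, 0, 0]}, {"hand": 0.2, "xyz": [0, 0, -4], "rotation": [0, 0, 0]}, {"hand": 0.2, "xyz": [0, 0, -8], "rotation": [0, 0, 0]}, {"hand": 0.2, "xyz": [0, 0, -10], "rotation": [0, 0, 0]}, {"hand": 0.2, "xyz": [0, 0, -10], "rotation": [0, 0, 0]}]}}

```text
clock: 6.38
ee_pos: [513.5, -244.0, 87.2]
ee_rot: [2.717, 1.573, 0.004]
contact_force: [0.5, 0.0, 0.3]
gripper_width: 0.394
```

```bash
python3 look.py 8; python3 - <<'E'
from h import *
s=ctrl.observe();p=np.array(s['ee_pos']);b=load('s8.png')
B=b['frame'][200:290,200:300,::-1];cv2.imwrite('pics/s8z.png',cv2.resize(B,None,fx=6,fy=6,interpolation=cv2.INTER_CUBIC))
for z in [40,30,20,10,0]: print(z,proj(b,[[p[0],p[1],p[2]+z]]),'zoom',(proj(b,[[p[0],p[1],p[2]+z]])-[200,200])*6)
E
```

```text
6.475 [ 511.63377701 -243.04058667   84.5553329 ] [ 1.46966565 -0.32282827  0.58055197] 0.39807653580044844
40 [[247.19967455 233.83176552]] zoom [[283.1980473  202.99059309]]
30 [[247.56536952 239.17289657]] zoom [[285.39221714 235.03737942]]
20 [[247.92728033 244.44571517]] zoom [[287.56368201 266.67429102]]
10 [[248.2854498  249.65134221]] zoom [[289.71269881 297.90805328]]
0 [[248.6399207  254.79087935]] zoom [[291.83952421 328.74527611]]
```

View pics/s8z.png

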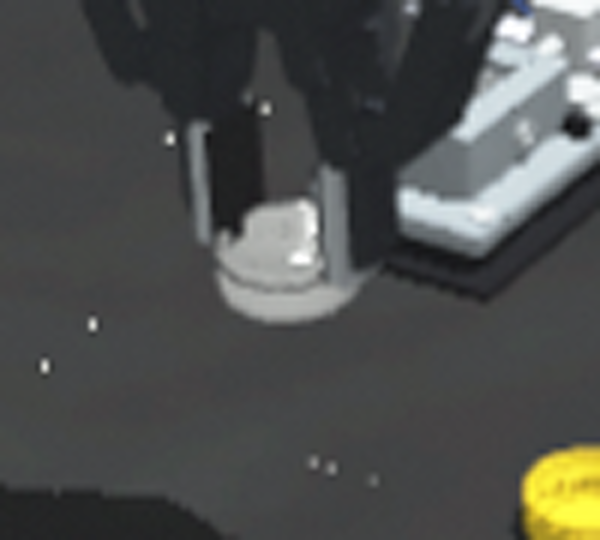

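View pics/w8.png

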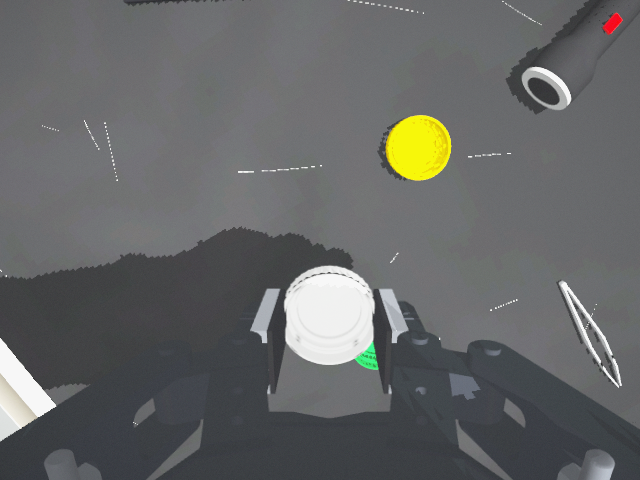

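{"name": "send_rows", "arguments": {"increments": [{"hand": 0.2, "xyz": [5, -1.5, -3], "rotation": [0, 0, 0]}, {"hand": 0.2, "xyz": [10, -3, -6], "rotation": [0, 0, 0]}, {"hand": 0.2, "xyz": [15, -4.5, -9], "rotation": [0, 0, 0]}, {"hand": 0.2, "xyz": [19, -6, -9], "rotation": [0, 0, 0]}, {"hand": 0.2, "xyz": [22, -7.5, -9], "rotation": [0, 0, 0]}, {"hand": 0.2, "xyz": [22, -7.9, -9], "rotation": [0, 0, 0]}, {"hand": 0.2, "xyz": [22, -7.9, -9], "rotation": [0, 0, 0]}]}}

```text
clock: 7.35
ee_pos: [551.7, -13.3, 173.5]
ee_rot: [-2.716, -1.573, 0.005]
contact_force: [-0.6, -0.3, 0.5]
gripper_width: 0.396
```

```bash
python3 look.py 9;python3 - <<'E'
from h import *
d=load('w9.png');s=ctrl.observe();print(R.from_rotvec(s['ee_rot']).as_matrix().round(3))
E
```

```text
7.45 [552.27217246 -14.08993305 174.11058027] [0.60991658 0.47086687 0.38363013] 0.39914950612512856
[[ 0.499  0.867 -0.003]
 [ 0.867 -0.499  0.001]
 [-0.    -0.003 -1.   ]]
```

View pics/w9.png

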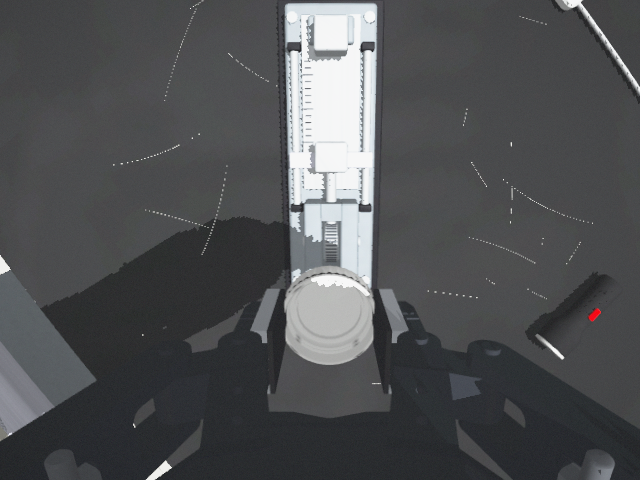

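```bash
python3 - <<'E'
from h import *
d=load('w9.png');f=d['frame'][0:290,270:390,::-1]
g=cv2.resize(f,None,fx=4,fy=4,interpolation=cv2.INTER_CUBIC)
cv2.imwrite('pics/w9a.png',g[:600]);cv2.imwrite('pics/w9b.png',g[560:])
E
```

```text
(no output)
```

View pics/w9a.png

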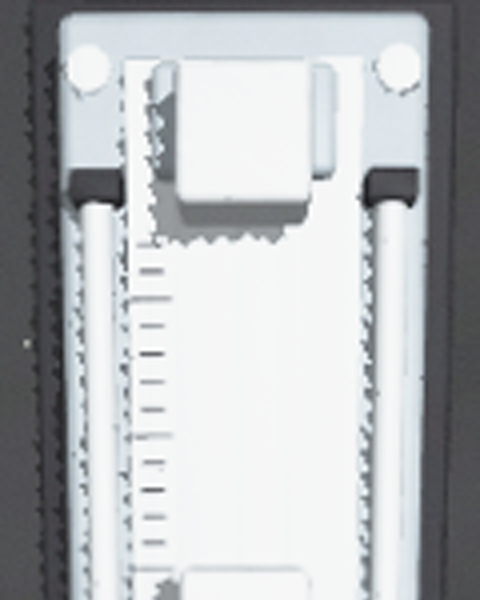

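View pics/w9b.png

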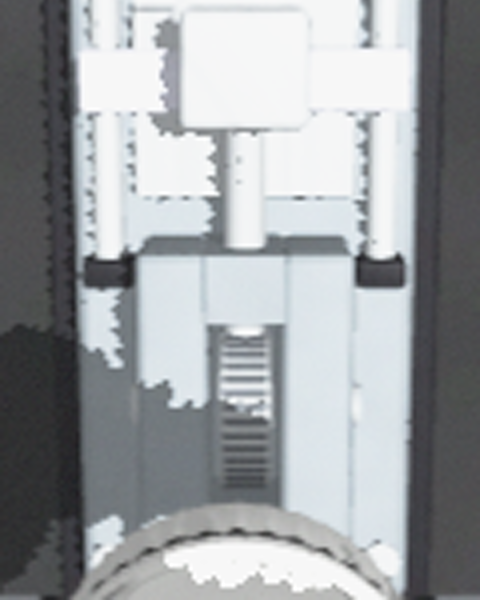

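```bash
python3 - <<'E'
from h import *
d=load('w9.png')
def q(x,y,z,b=0): 
    return onz(d,[[270+x/4-.4,(y/4+(140 if b else 0))-.4]],z)[0]
an=q(243.5,202,47); an_l=q(177,202,47);an_r=q(310,202,47)
jw=q(246,571,51); jb=q(246,130,51,1)
hf=q(246,253,46,1); hl=q(140,253,46,1);hr=q(352,253,46,1); sl=q(245,325,46,1)
pl=q(62,14,21);pr=q(428,14,21)
print(an,an_l,an_r,np.linalg.norm(an_l-an_r));print('jaw',jw,jb);print('hous',hf,hl,hr,sl,np.linalg.norm(hl-hr));print('pl',pl,pr,np.linalg.norm(pl-pr))
v=(an-hf)[:2];print('anvil-housing',np.linalg.norm(v),np.degrees(np.arctan2(v[1],v[0])))
for a in (an_r-an_l,hr-hl,pr-pl): print(np.degrees(np.arctan2(a[1],a[0]))+90)
u=v/np.linalg.norm(v)
print('origin', an[:2]-75*u, hf[:2]+33*u,(pl+pr)[:2]/2-115*u)
o=(an[:2]-75*u+hf[:2]+33*u)/2
for n,P in [('jawface',jw),('jawback',jb),('slotfront',sl),('pl',(pl+pr)/2)]: 
    w=P[:2]-o; print(n,w@u,w@[u[1],-u[0]])
print(o,u)
s=ctrl.observe();w=np.array(s['ee_pos'])[:2]-o;print('tcp',w@u,w@[u[1],-u[0]])
E
```

```text
[614.68041064  95.47113862  47.        ] [604.68170304 101.23052465  47.        ] [624.69749599  89.74900861  47.        ] 23.075033650805846
jaw [583.78438518  40.55692571  51.        ] [573.27607657  22.16594795  51.        ]
hous [561.63518583   1.7748325   46.        ] [544.2697385   11.72213577  46.        ] [579.00634335  -8.14867068  46.        ] [554.58142015 -10.18907965  46.        ] 40.018504042141814
pl [604.74429757 146.01956164  21.        ] [663.71336569 112.17739719  21.        ] 67.99002198731095
anvil-housing 107.66983633549265 60.48406500575291
60.1604329177019
60.22861852329835
60.14862020135842
origin [577.73049044  30.20473535] [577.89315072  30.49204995] [577.57228731  29.02332772]
jawface 11.826133619785773 0.16804436890443217
jawback -9.355121526216971 0.08411975082012113
slotfront -46.72128608925072 -0.24411087717877142
pl 113.72889390753764 0.44436758171115737
[577.81182058  30.34839265] [0.4926656  0.87021871]
tcp -51.25356860929523 -0.331845134456956
```

```bash
python3 - <<'E'
from h import *
d=load('w9.png');s=ctrl.observe();p=np.array(s['ee_pos']);M=R.from_rotvec(s['ee_rot']).as_matrix()
t=np.linspace(0,2*np.pi,73)
for z in (-14.8,-29.4):
  for dx in (-3,0,3):
    r=proj(d,[p+M@[dx+18.7*np.cos(a),18.7*np.sin(a),z] for a in t]);print(z,dx,r.min(0),r.max(0))
b=load('s8.png');p8=np.array([512,-243.1,85.5])
for y in(-19,19):
  for z in(-15,-20,-25,-30): print(y,z,(proj(b,[p8+M@[-11,y,z]])-200)*6)
E
```

```text
-14.8 -3 [286.32047801 268.39286013] [375.75054329 350.2176895 ]
-14.8 0 [286.10671687 261.33167983] [376.01456946 344.07245051]
-14.8 3 [285.89281905 254.19602115] [376.27905724 337.85535901]
-29.4 -3 [282.34621801 281.36874019] [380.06300765 369.47019716]
-29.4 0 [282.08312951 273.69499469] [380.38359118 362.91015072]
-29.4 3 [281.81966689 265.92987684] [380.70496467 356.26348138]
-19 -15 [[208.76154264 278.8147375 ]]
-19 -20 [[207.48146366 263.1335196 ]]
-19 -25 [[206.194689   247.35117541]]
-19 -30 [[204.90118017 231.46686303]]
19 -15 [[323.25578683 318.12712476]]
19 -20 [[322.32103792 302.25643178]]
19 -25 [[321.38136715 286.28090679]]
19 -30 [[320.43674631 270.19965171]]
```

{"name": "send_rows", "arguments": {"increments": [{"hand": 0.2, "xyz": [5, 0.03, 0], "rotation": [0, 0, 0]}, {"hand": 0.2, "xyz": [9.0, 0.03, 2], "rotation": [0, 0, 0]}, {"hand": 0.2, "xyz": [9.65, 0.03, 6], "rotation": [0, 0, 0]}, {"hand": 0.2, "xyz": [9.65, 0.03, 10], "rotation": [0, 0, 0]}, {"hand": 0.2, "xyz": [9.65, 0.03, 13], "rotation": [0, 0, 0]}, {"hand": 0.2, "xyz": [9.65, 0.03, 13], "rotation": [0, 0, 0]}, {"hand": 0.2, "xyz": [9.65, 0.03, 13], "rotation": [0, 0, 0]}]}}

```text
clock: 8.32
ee_pos: [601.3, 68.8, 45.2]
ee_rot: [-2.719, -1.57, 0.001]
contact_force: [0.0, -0.2, 0.3]
gripper_width: 0.394
```

```bash
cat > look2.py <<'E'
from h import *
import sys
n=sys.argv[1]
a=grab('wrist','w%s.png'%n);b=grab('side','s%s.png'%n)
P=[]
for i in range(4):
    s=ctrl.observe();P.append(np.r_[s['ee_pos'],s['contact_force']])
P=np.mean(P,0);o=np.array([577.7,30.]);u=np.array([np.cos(np.radians(60.2)),np.sin(np.radians(60.2))]);w=P[:2]-o
print(s['clock'],P.round(2),'gauge y,x',(w@u).round(2),(w@[u[1],-u[0]]).round(2),s['gripper_width'],R.from_rotvec(s['ee_rot']).as_matrix().round(3).tolist())
A=cv2.resize(a['frame'][:,140:520,::-1],None,fx=.9,fy=.9,interpolation=cv2.INTER_AREA)
B=cv2.resize(b['frame'][160:260,230:350,::-1],(518,432),interpolation=cv2.INTER_CUBIC)
cv2.imwrite('pics/c%s.png'%n,np.hstack([A,B])[:, :].copy() if 0 else cv2.resize(np.hstack([A,B]),(800,int(432*800/(A.shape[1]+518)))))
cv2.imwrite('pics/cs%s.png'%n,cv2.resize(b['frame'][165:265,235:335,::-1],(600,600),interpolation=cv2.INTER_CUBIC))
E
python3 look2.py 10
```

```text
8.425 [ 6.0197e+02  6.9200e+01  4.6110e+01  1.0100e+00  5.8000e-01 -4.8000e-01] gauge y,x 46.08 1.58 0.394646180266373 [[0.5, 0.866, 0.001], [0.866, -0.5, 0.002], [0.002, -0.0, -1.0]]
```

View pics/c10.png

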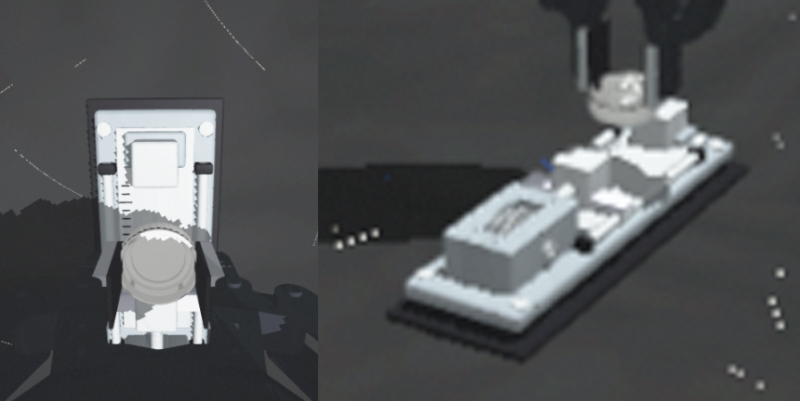

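{"name": "send_rows", "arguments": {"increments": [{"hand": 0.2, "xyz": [0, -0.08, 1.5], "rotation": [0, 0, 0]}, {"hand": 0.2, "xyz": [0, -0.1, 2.8], "rotation": [0, 0, 0]}, {"hand": 0.2, "xyz": [0, -0.1, 3.2], "rotation": [0, 0, 0]}, {"hand": 0.2, "xyz": [0, -0.1, 3.2], "rotation": [0, 0, 0]}, {"hand": 0.2, "xyz": [0, -0.1, 3.2], "rotation": [0, 0, 0]}]}}

```text
clock: 9.05
ee_pos: [601.4, 69.8, 14.2]
ee_rot: [-2.719, -1.571, -0.003]
contact_force: [-0.2, 0.9, -0.5]
gripper_width: 0.393
```

```bash
python3 look2.py 11
```

```text
9.15 [ 6.0151e+02  6.9850e+01  1.4500e+01  5.0000e-02  1.4000e-01 -1.3000e+00] gauge y,x 46.42 0.86 0.4007038786628282 [[0.5, 0.866, 0.001], [0.866, -0.5, 0.002], [0.002, 0.0, -1.0]]
```

View pics/cs11.png

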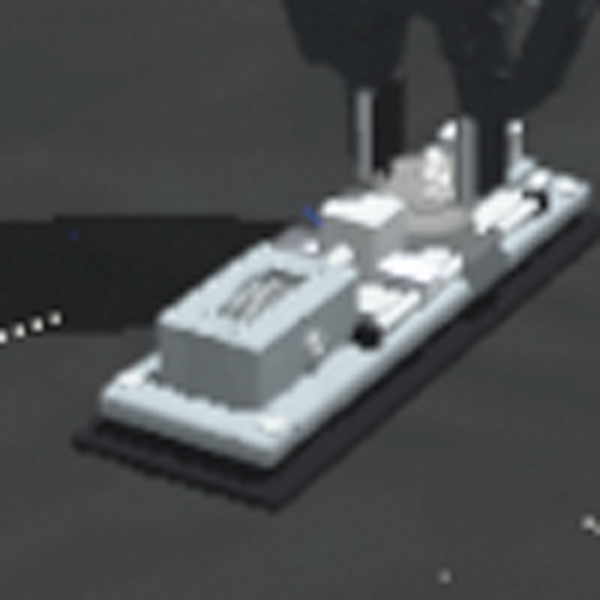

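View pics/w11.png

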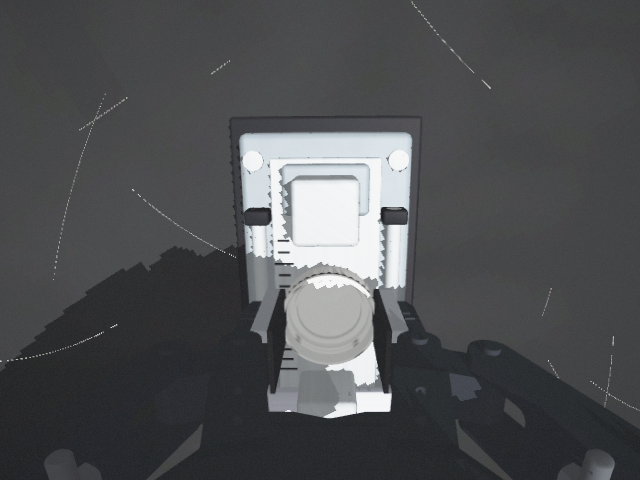

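{"name": "send_rows", "arguments": {"increments": [{"hand": 0.2, "xyz": [0, 0, 0.15], "rotation": [0, 0, 0]}, {"hand": 0.2, "xyz": [0, 0, 0.3], "rotation": [0, 0, 0]}, {"hand": 0.2, "xyz": [0, 0, 0.3], "rotation": [0, 0, 0]}]}}

```text
clock: 9.52
ee_pos: [601.4, 69.8, 11.4]
ee_rot: [-2.72, -1.571, -0.003]
contact_force: [-0.5, -0.3, -0.5]
gripper_width: 0.4
```

{"name": "send_rows", "arguments": {"increments": [{"hand": 0.2, "xyz": [0, 0, 0.1], "rotation": [0, 0, 0]}, {"hand": 0.2, "xyz": [0, 0, 0.1], "rotation": [0, 0, 0]}]}}

```text
clock: 9.78
ee_pos: [601.4, 69.8, 10.3]
ee_rot: [-2.72, -1.571, -0.003]
contact_force: [0.3, -0.6, -1.5]
gripper_width: 0.404
```

{"name": "send_rows", "arguments": {"increments": [{"hand": 0.2, "xyz": [0, 0, 0.1], "rotation": [0, 0, 0]}, {"hand": 0.2, "xyz": [0, 0, 0.1], "rotation": [0, 0, 0]}]}}

```text
clock: 10.02
ee_pos: [601.4, 69.8, 9.9]
ee_rot: [-2.72, -1.571, -0.003]
contact_force: [-1.6, 0.1, 3.6]
gripper_width: 0.398
```

The cap has touched the bed at about 3.6 N, so I'll release it.

{"name": "send_rows", "arguments": {"increments": [{"hand": 0.5, "xyz": [0, 0, 0], "rotation": [0, 0, 0]}, {"hand": 0.65, "xyz": [0, 0, 0], "rotation": [0, 0, 0]}, {"hand": 0.65, "xyz": [0, 0, 0], "rotation": [0, 0, 0]}, {"hand": 0.65, "xyz": [0, 0, -2], "rotation": [0, 0, 0]}, {"hand": 0.65, "xyz": [0, 0, -6], "rotation": [0, 0, 0]}, {"hand": 0.5, "xyz": [-4, 0, -9], "rotation": [0, 0, 0]}, {"hand": 0.2, "xyz": [-8, 0, -9], "rotation": [0, 0, 0]}, {"hand": 0.0, "xyz": [-8, 0, -9], "rotation": [0, 0, 0]}, {"hand": 0.0, "xyz": [-8, 0, -9], "rotation": [0, 0, 0]}]}}

```text
clock: 11.15
ee_pos: [561.5, 0.5, 99.6]
ee_rot: [-2.72, -1.57, -0.004]
contact_force: [-0.8, -0.1, 0.9]
gripper_width: 0.003
```

```bash
python3 look2.py 12
```

```text
11.25 [ 5.6169e+02  1.0600e+00  9.9340e+01  2.4000e-01  1.2800e+00 -2.0000e-02] gauge y,x -33.07 0.49 -0.0006731448868479028 [[0.499, 0.867, 0.001], [0.867, -0.499, 0.002], [0.002, 0.0, -1.0]]
```

View pics/cs12.png

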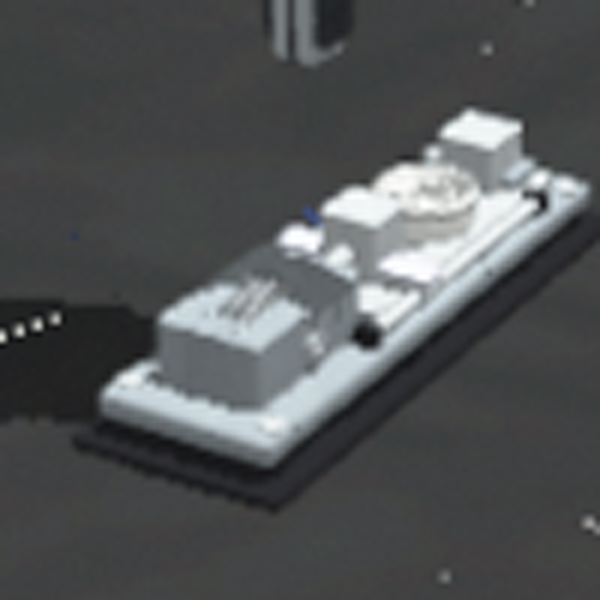

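View pics/w12.png

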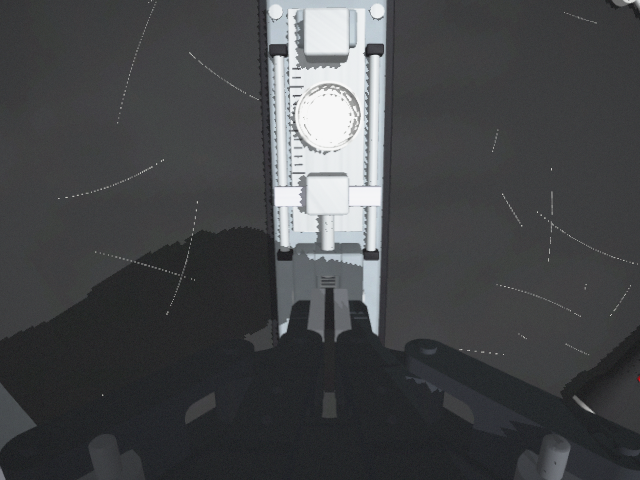

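{"name": "send_rows", "arguments": {"increments": [{"hand": 0, "xyz": [-2, -0.05, 0], "rotation": [0, 0, 0]}, {"hand": 0, "xyz": [-4.1, -0.05, 2], "rotation": [0, 0, 0]}, {"hand": 0, "xyz": [-4.1, -0.05, 5], "rotation": [0, 0, 0]}, {"hand": 0, "xyz": [-4.1, -0.05, 6.3], "rotation": [0, 0, 0]}, {"hand": 0, "xyz": [-4.1, -0.05, 6.3], "rotation": [0, 0, 0]}, {"hand": 0, "xyz": [-4.1, -0.05, 6.3], "rotation": [0, 0, 0]}]}}

```text
clock: 12.0
ee_pos: [541.8, -34.0, 37.1]
ee_rot: [-2.719, -1.573, -0.005]
contact_force: [0.8, 0.2, 0.4]
gripper_width: -0.001
```

```bash
python3 look2.py 13
```

```text
12.1 [ 5.4194e+02 -3.4000e+01  3.7370e+01  1.0400e+00  1.9000e-01  8.8000e-01] gauge y,x -73.31 0.78 -0.0011401598629467785 [[0.498, 0.867, 0.003], [0.867, -0.498, 0.002], [0.003, 0.002, -1.0]]
```

View pics/cs13.png

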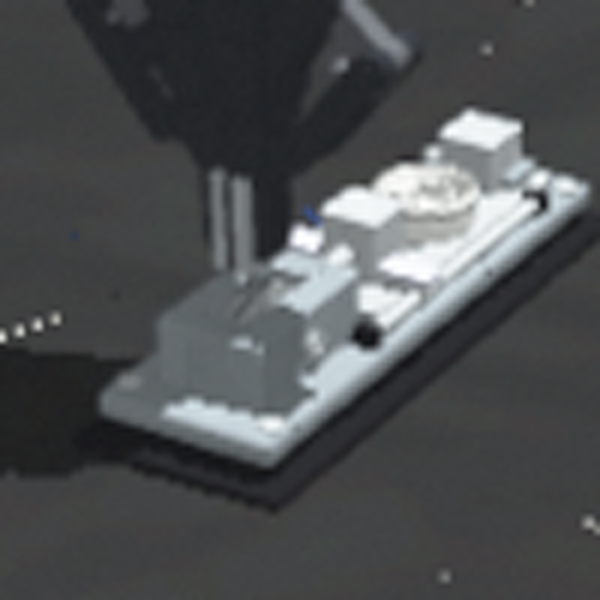

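View pics/w13.png

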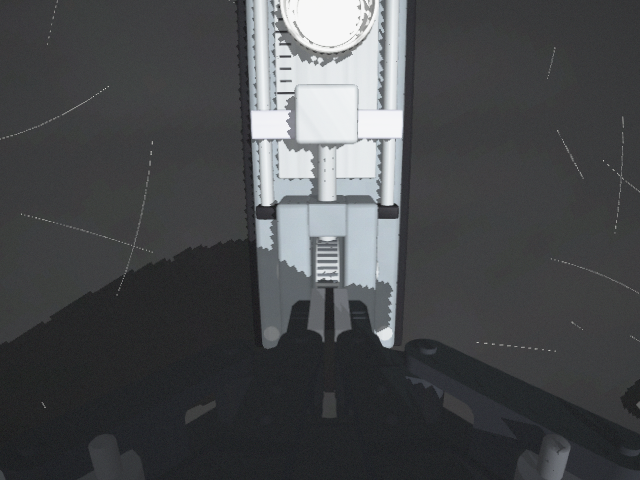

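{"name": "send_rows", "arguments": {"increments": [{"hand": 0, "xyz": [0, -0.05, 0.4], "rotation": [0, 0, 0]}, {"hand": 0, "xyz": [0, -0.05, 0.6], "rotation": [0, 0, 0]}, {"hand": 0, "xyz": [0, -0.05, 0.6], "rotation": [0, 0, 0]}]}}

```text
clock: 12.48
ee_pos: [541.4, -33.7, 31.2]
ee_rot: [-2.719, -1.573, -0.006]
contact_force: [-0.4, 0.2, -0.2]
gripper_width: -0.001
```

{"name": "send_rows", "arguments": {"increments": [{"hand": 0, "xyz": [0, 0, 0.1], "rotation": [0, 0, 0]}, {"hand": 0, "xyz": [0, 0, 0.1], "rotation": [0, 0, 0]}]}}

```text
clock: 12.72
ee_pos: [541.2, -33.7, 30.1]
ee_rot: [-2.719, -1.573, -0.005]
contact_force: [0.5, 0.5, -0.2]
gripper_width: 0.001
```

{"name": "send_rows", "arguments": {"increments": [{"hand": 0, "xyz": [0, 0, 0.1], "rotation": [0, 0, 0]}, {"hand": 0, "xyz": [0, 0, 0.1], "rotation": [0, 0, 0]}]}}

```text
clock: 12.98
ee_pos: [541.2, -33.7, 29.0]
ee_rot: [-2.719, -1.573, -0.005]
contact_force: [0.9, -0.1, -0.2]
gripper_width: 0.002
```

{"name": "send_rows", "arguments": {"increments": [{"hand": 0, "xyz": [0, 0, 0.08], "rotation": [0, 0, 0]}, {"hand": 0, "xyz": [0, 0, 0.08], "rotation": [0, 0, 0]}]}}

```text
clock: 13.22
ee_pos: [541.1, -33.7, 28.1]
ee_rot: [-2.719, -1.573, -0.005]
contact_force: [-0.1, 0.3, 0.2]
gripper_width: -0.002
```

{"name": "send_rows", "arguments": {"increments": [{"hand": 0, "xyz": [0, 0, 0.07], "rotation": [0, 0, 0]}, {"hand": 0, "xyz": [0, 0, 0.07], "rotation": [0, 0, 0]}]}}

```text
clock: 13.48
ee_pos: [541.3, -33.7, 27.8]
ee_rot: [-2.719, -1.573, -0.006]
contact_force: [-0.5, 1.1, 4.1]
gripper_width: 0.002
```

```bash
cat > st.py <<'E'
from h import *
P=[]
for i in range(4):
    s=ctrl.observe();P.append(np.r_[s['ee_pos'],s['contact_force']])
print(np.round(P,2)[:2],s['clock'])
P=np.mean(P,0);o=np.array([577.7,30.]);u=np.array([np.cos(np.radians(60.2)),np.sin(np.radians(60.2))]);w=P[:2]-o
print('gauge y,x',(w@u).round(2),(w@[u[1],-u[0]]).round(2))
E
python3 st.py
```

```text
[[ 5.4128e+02 -3.3700e+01  2.7800e+01 -5.1000e-01  1.0900e+00  4.0700e+00]
 [ 5.4128e+02 -3.3700e+01  2.7800e+01 -5.1000e-01  1.0900e+00  4.0700e+00]] 13.475
gauge y,x -73.37 0.06
```

{"name": "send_rows", "arguments": {"increments": [{"hand": 0, "xyz": [0, 0, 0.06], "rotation": [0, 0, 0]}, {"hand": 0, "xyz": [0, 0, 0.06], "rotation": [0, 0, 0]}]}}

```text
clock: 13.72
ee_pos: [541.3, -33.7, 27.5]
ee_rot: [-2.719, -1.573, -0.006]
contact_force: [-1.7, -0.2, 4.4]
gripper_width: 0.0
```

{"name": "send_rows", "arguments": {"increments": [{"hand": 0, "xyz": [0, 0, 0.06], "rotation": [0, 0, 0]}, {"hand": 0, "xyz": [0.2, 0, 0.06], "rotation": [0, 0, 0]}, {"hand": 0, "xyz": [0.4, 0, 0.06], "rotation": [0, 0, 0]}, {"hand": 0, "xyz": [0.4, 0, 0.06], "rotation": [0, 0, 0]}]}}

```text
clock: 14.22
ee_pos: [543.2, -30.2, 27.3]
ee_rot: [2.719, 1.573, 0.006]
contact_force: [-2.0, 0.1, 7.4]
gripper_width: -0.004
```

```bash
python3 look2.py 14
```

```text
14.325 [ 5.4325e+02 -3.0250e+01  2.7290e+01 -1.7700e+00 -3.4000e-01  5.6000e+00] gauge y,x -69.41 0.05 -0.0007572904733831537 [[0.498, 0.867, 0.003], [0.867, -0.498, 0.002], [0.003, 0.002, -1.0]]
```

View pics/w14.png

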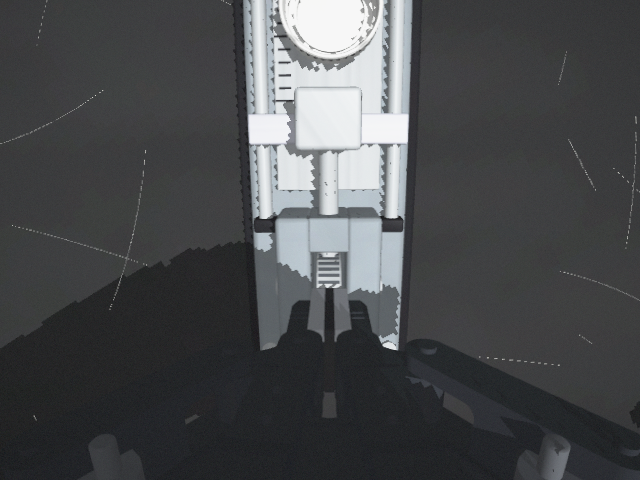

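{"name": "send_rows", "arguments": {"increments": [{"hand": 0, "xyz": [0.2, 0, 0.04], "rotation": [0, 0, 0]}, {"hand": 0, "xyz": [0.4, 0, 0.04], "rotation": [0, 0, 0]}, {"hand": 0, "xyz": [0.6, 0, 0.04], "rotation": [0, 0, 0]}, {"hand": 0, "xyz": [0.8, 0, 0.04], "rotation": [0, 0, 0]}, {"hand": 0, "xyz": [1.0, 0, 0.04], "rotation": [0, 0, 0]}, {"hand": 0, "xyz": [1.1, 0, 0.04], "rotation": [0, 0, 0]}]}}

```text
clock: 15.08
ee_pos: [548.6, -20.9, 27.3]
ee_rot: [2.719, 1.573, 0.005]
contact_force: [-2.3, -0.6, 6.4]
gripper_width: 0.002
```

```bash
python3 look2.py 15
```

```text
15.175 [548.68 -20.73  27.28  -1.29  -0.67   5.48] gauge y,x -58.45 0.03 -0.004056470848139188 [[0.498, 0.867, 0.003], [0.867, -0.498, 0.002], [0.003, 0.002, -1.0]]
```

View pics/w15.png

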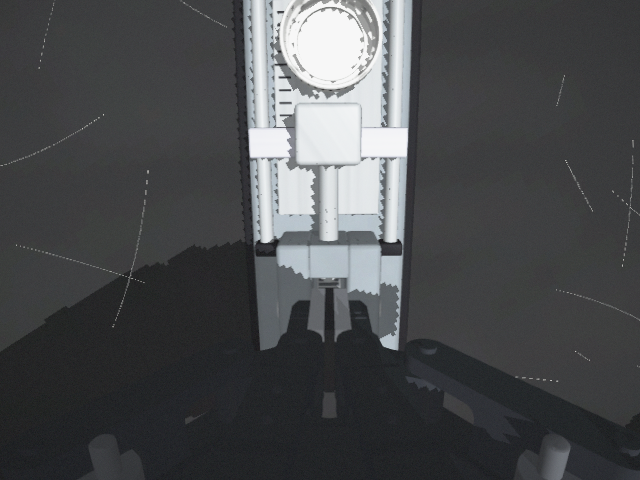

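{"name": "send_rows", "arguments": {"increments": [{"hand": 0, "xyz": [0, 0, -0.5], "rotation": [0, 0, 0]}, {"hand": 0, "xyz": [-0.8, 0, -0.6], "rotation": [0, 0, 0]}, {"hand": 0, "xyz": [-1.55, 0, -0.5], "rotation": [0, 0, 0]}, {"hand": 0, "xyz": [-1.55, 0, -0.2], "rotation": [0, 0, 0]}, {"hand": 0, "xyz": [-1.55, 0, -0.05], "rotation": [0, 0, 0]}, {"hand": 0, "xyz": [-1.55, 0, 0.0], "rotation": [0, 0, 0]}, {"hand": 0, "xyz": [-1.55, 0, 0.03], "rotation": [0, 0, 0]}, {"hand": 0, "xyz": [-1.55, 0, 0.03], "rotation": [0, 0, 0]}]}}

```text
clock: 16.18
ee_pos: [540.9, -34.1, 27.4]
ee_rot: [2.719, 1.573, 0.006]
contact_force: [-2.7, -1.6, 4.2]
gripper_width: -0.002
```

```bash
python3 st.py
```

```text
[[540.87 -34.13  27.37  -2.75  -1.58   4.22]
 [540.87 -34.13  27.37  -2.75  -1.58   4.22]] 16.175
gauge y,x -73.95 -0.09
```

{"name": "send_rows", "arguments": {"increments": [{"hand": 0, "xyz": [0, 0, 0.05], "rotation": [0, 0, 0]}, {"hand": 0, "xyz": [0.2, 0, 0.05], "rotation": [0, 0, 0]}, {"hand": 0, "xyz": [0.4, 0, 0.05], "rotation": [0, 0, 0]}, {"hand": 0, "xyz": [0.6, 0, 0.05], "rotation": [0, 0, 0]}, {"hand": 0, "xyz": [0.8, 0, 0.05], "rotation": [0, 0, 0]}, {"hand": 0, "xyz": [1.0, 0, 0.05], "rotation": [0, 0, 0]}, {"hand": 0, "xyz": [1.2, 0, 0.05], "rotation": [0, 0, 0]}, {"hand": 0, "xyz": [1.4, 0, 0.05], "rotation": [0, 0, 0]}, {"hand": 0, "xyz": [1.6, 0, 0.05], "rotation": [0, 0, 0]}]}}

```text
clock: 17.3
ee_pos: [548.9, -20.0, 27.4]
ee_rot: [2.718, 1.574, 0.006]
contact_force: [-1.3, -0.4, 5.7]
gripper_width: -0.0
```

```bash
python3 look2.py 16
```

```text
17.4 [549.1  -19.73  27.37  -2.06   0.98   4.41] gauge y,x -57.37 -0.1 -0.0009894299737365437 [[0.498, 0.867, 0.004], [0.867, -0.498, 0.002], [0.004, 0.002, -1.0]]
```

View pics/w16.png

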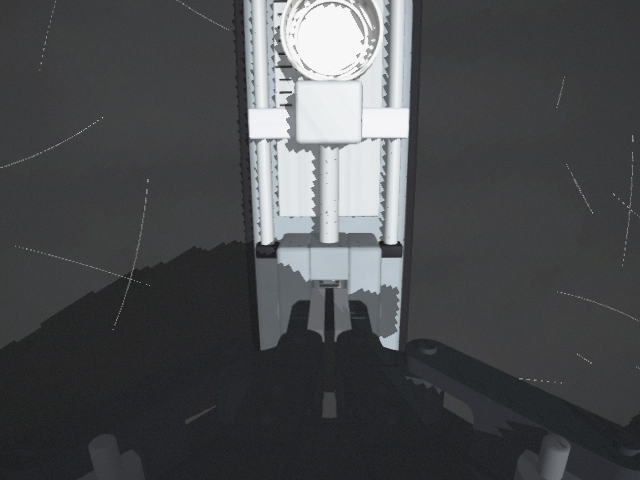

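{"name": "send_rows", "arguments": {"increments": [{"hand": 0, "xyz": [0, 0, -0.5], "rotation": [0, 0, 0]}, {"hand": 0, "xyz": [-0.8, 0, -0.6], "rotation": [0, 0, 0]}, {"hand": 0, "xyz": [-1.65, 0, -0.5], "rotation": [0, 0, 0]}, {"hand": 0, "xyz": [-1.65, 0, -0.2], "rotation": [0, 0, 0]}, {"hand": 0, "xyz": [-1.65, 0, -0.05], "rotation": [0, 0, 0]}, {"hand": 0, "xyz": [-1.65, 0, 0.02], "rotation": [0, 0, 0]}, {"hand": 0, "xyz": [-1.65, 0, 0.05], "rotation": [0, 0, 0]}, {"hand": 0, "xyz": [-1.65, 0, 0.05], "rotation": [0, 0, 0]}]}}

```text
clock: 18.4
ee_pos: [540.8, -34.1, 27.3]
ee_rot: [2.718, 1.574, 0.006]
contact_force: [-3.4, 0.1, 6.2]
gripper_width: 0.003
```

```bash
python3 st.py
```

```text
[[ 5.4076e+02 -3.4070e+01  2.7330e+01 -3.4100e+00  1.3000e-01  6.2100e+00]
 [ 5.4076e+02 -3.4070e+01  2.7330e+01 -3.4100e+00  1.3000e-01  6.2100e+00]] 18.4
gauge y,x -73.95 -0.21
```

{"name": "send_rows", "arguments": {"increments": [{"hand": 0, "xyz": [0.2, 0, 0.05], "rotation": [0, 0, 0]}, {"hand": 0, "xyz": [0.4, 0, 0.05], "rotation": [0, 0, 0]}, {"hand": 0, "xyz": [0.6, 0, 0.05], "rotation": [0, 0, 0]}, {"hand": 0, "xyz": [0.8, 0, 0.055], "rotation": [0, 0, 0]}, {"hand": 0, "xyz": [1.0, 0, 0.055], "rotation": [0, 0, 0]}, {"hand": 0, "xyz": [1.2, 0, 0.055], "rotation": [0, 0, 0]}, {"hand": 0, "xyz": [1.4, 0, 0.06], "rotation": [0, 0, 0]}, {"hand": 0, "xyz": [1.6, 0, 0.06], "rotation": [0, 0, 0]}]}}

```text
clock: 19.4
ee_pos: [548.8, -20.0, 27.4]
ee_rot: [2.718, 1.575, 0.007]
contact_force: [-2.6, 0.2, 5.3]
gripper_width: -0.001
```

```bash
python3 look2.py 17
```

```text
19.5 [548.94 -19.73  27.34  -1.92   1.04   5.29] gauge y,x -57.45 -0.25 -0.001332194929224269 [[0.497, 0.868, 0.004], [0.868, -0.497, 0.002], [0.004, 0.003, -1.0]]
```

View pics/w17.png

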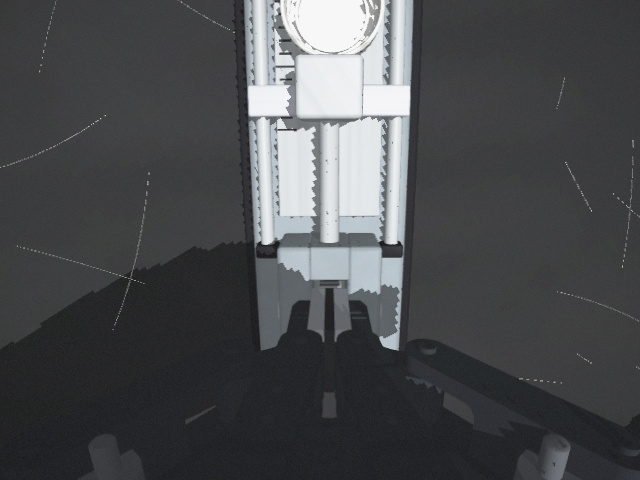

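View pics/cs17.png

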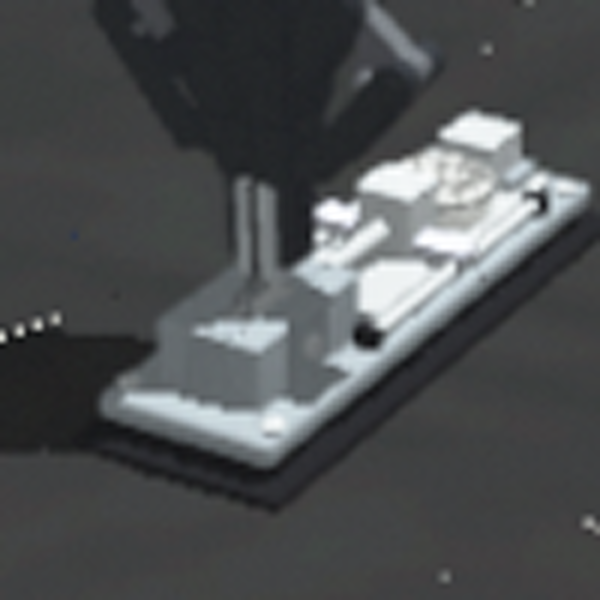

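{"name": "send_rows", "arguments": {"increments": [{"hand": 0, "xyz": [0, 0, -0.5], "rotation": [0, 0, 0]}, {"hand": 0, "xyz": [-0.8, 0.02, -0.6], "rotation": [0, 0, 0]}, {"hand": 0, "xyz": [-1.65, 0.02, -0.5], "rotation": [0, 0, 0]}, {"hand": 0, "xyz": [-1.65, 0.02, -0.2], "rotation": [0, 0, 0]}, {"hand": 0, "xyz": [-1.65, 0.02, -0.05], "rotation": [0, 0, 0]}, {"hand": 0, "xyz": [-1.65, 0.02, 0.02], "rotation": [0, 0, 0]}, {"hand": 0, "xyz": [-1.65, 0.02, 0.05], "rotation": [0, 0, 0]}, {"hand": 0, "xyz": [-1.65, 0.02, 0.05], "rotation": [0, 0, 0]}]}}

```text
clock: 20.5
ee_pos: [540.8, -34.2, 27.3]
ee_rot: [2.717, 1.575, 0.007]
contact_force: [-3.3, -1.3, 5.4]
gripper_width: 0.001
```

```bash
python3 st.py
```

```text
[[540.76 -34.16  27.31  -3.34  -1.33   5.43]
 [540.76 -34.16  27.31  -3.34  -1.33   5.43]] 20.5
gauge y,x -74.04 -0.17
```

{"name": "send_rows", "arguments": {"increments": [{"hand": 0, "xyz": [0.2, 0, 0.05], "rotation": [0, 0, 0]}, {"hand": 0, "xyz": [0.4, 0, 0.05], "rotation": [0, 0, 0]}, {"hand": 0, "xyz": [0.6, 0, 0.05], "rotation": [0, 0, 0]}, {"hand": 0, "xyz": [0.7, 0, 0.055], "rotation": [0, 0, 0]}]}}

```text
clock: 21.0
ee_pos: [544.5, -29.0, 27.4]
ee_rot: [2.716, 1.574, 0.006]
contact_force: [-1.8, -4.1, 6.3]
gripper_width: 0.004
```

```bash
python3 st.py
```

```text
[[544.45 -29.    27.41  -1.76  -4.08   6.27]
 [544.45 -29.    27.41  -1.76  -4.08   6.27]] 21.0
gauge y,x -67.72 0.47
```

{"name": "send_rows", "arguments": {"increments": [{"hand": 0, "xyz": [0.2, -0.05, 0.05], "rotation": [0, 0, 0]}, {"hand": 0, "xyz": [0.4, -0.05, 0.05], "rotation": [0, 0, 0]}, {"hand": 0, "xyz": [0.6, -0.05, 0.05], "rotation": [0, 0, 0]}, {"hand": 0, "xyz": [0.8, -0.05, 0.05], "rotation": [0, 0, 0]}]}}

```text
clock: 21.5
ee_pos: [548.3, -22.5, 27.4]
ee_rot: [2.714, 1.572, 0.005]
contact_force: [-2.3, -3.2, 4.9]
gripper_width: 0.001
```

```bash
python3 look2.py 18
```

```text
21.6 [548.45 -22.29  27.45  -2.03  -3.47   6.08] gauge y,x -59.91 0.6 -0.002494982619119657 [[0.497, 0.868, 0.006], [0.868, -0.497, -0.002], [0.001, 0.006, -1.0]]
```

View pics/w18.png

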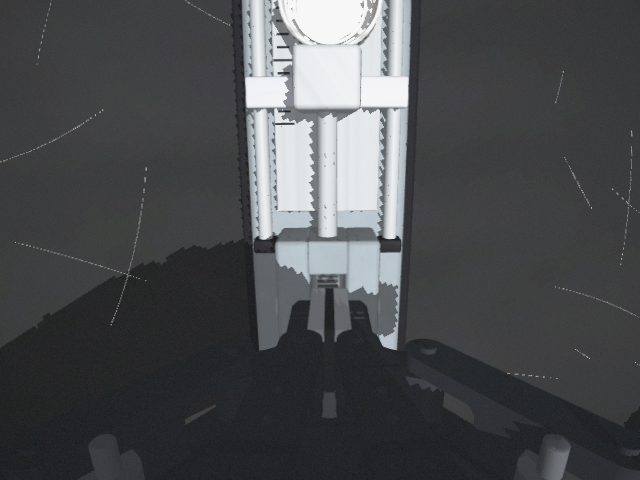

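View pics/cs18.png

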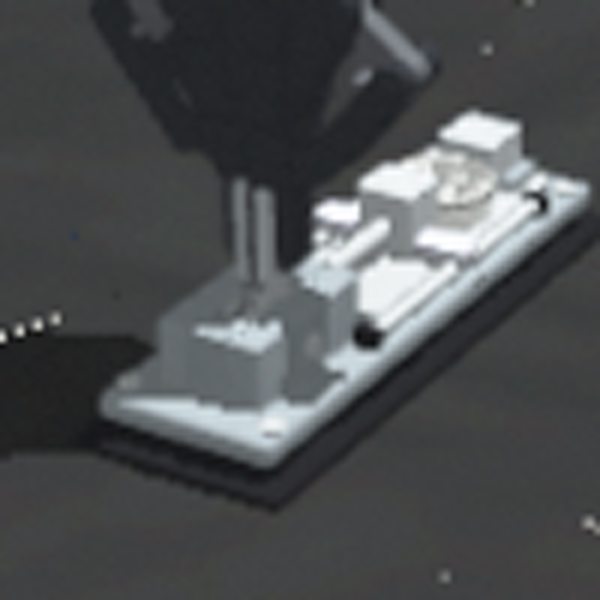

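{"name": "send_rows", "arguments": {"increments": [{"hand": 0, "xyz": [0, 0, -1], "rotation": [0, 0, 0]}, {"hand": 0, "xyz": [0, 0, -4], "rotation": [0, 0, 0]}, {"hand": 0, "xyz": [2, 0, -9], "rotation": [0, 0, 0]}, {"hand": 0, "xyz": [4, 0, -14], "rotation": [0, 0, 0]}, {"hand": 0, "xyz": [4, 0, -15], "rotation": [0, 0, 0]}, {"hand": 0, "xyz": [4, 0, -15], "rotation": [0, 0, 0]}]}}

```text
clock: 22.35
ee_pos: [567.8, 13.2, 178.1]
ee_rot: [2.714, 1.573, 0.008]
contact_force: [0.2, 0.7, -0.8]
gripper_width: -0.005
```

```bash
python3 look2.py 19; python3 - <<'E'
from h import *
d=load('w19.png');cv2.imwrite('pics/w19z.png',cv2.resize(d['frame'][0:260,230:430,::-1],None,fx=3,fy=3,interpolation=cv2.INTER_CUBIC)[:600])
E
```

```text
22.45 [ 5.6625e+02  1.2610e+01  1.7583e+02 -4.9000e-01 -3.3000e-01 -5.4000e-01] gauge y,x -20.78 -1.29 -0.002140187342350951 [[0.497, 0.867, 0.002], [0.867, -0.497, -0.002], [-0.0, 0.003, -1.0]]
```

View pics/w19.png

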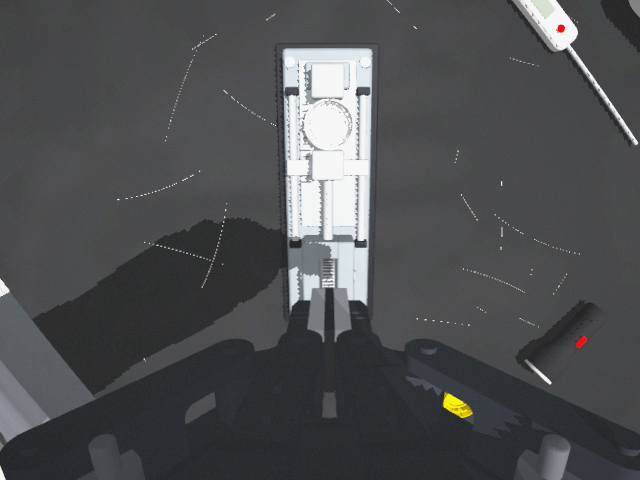

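View pics/cs19.png

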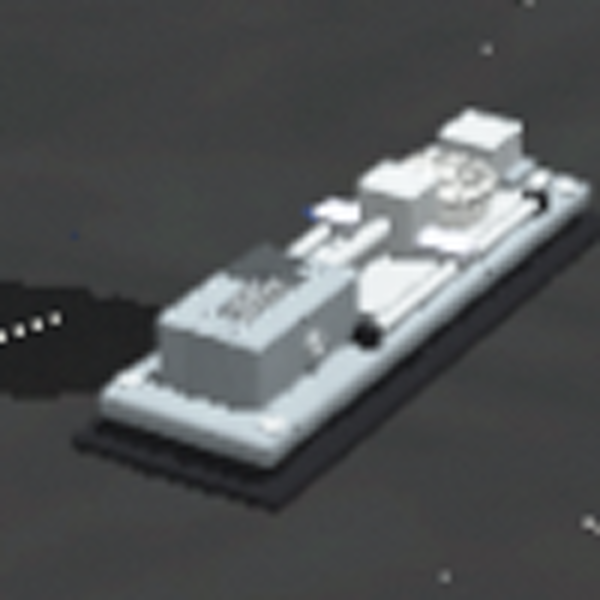

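View pics/w19z.png

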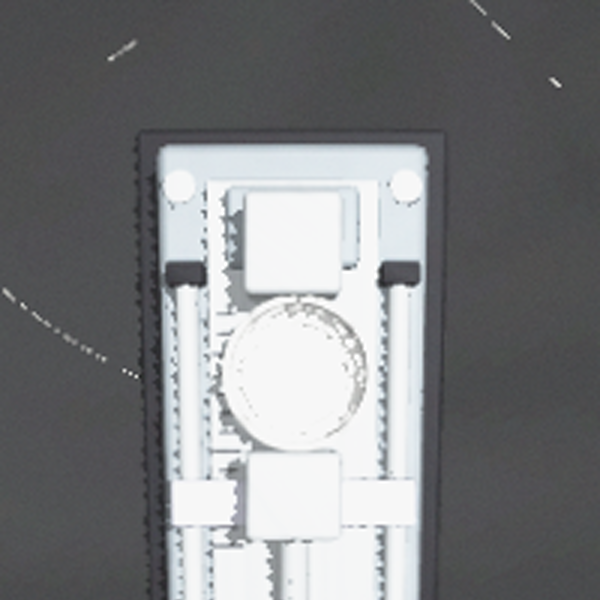

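```bash
python3 - <<'E'
from h import *
d=load('w19.png')
f=lambda x,y,z: onz(d,[[230+x/3-.3,y/3-.3]],z)[0]
a=f(292,293,47);j=f(294,450,51);b=f(294,541,51);print(a,j,np.linalg.norm((a-j)[:2]),'q',66-np.linalg.norm((a-j)[:2]),'jaw len',np.linalg.norm(j-b))
E
```

```text
[614.56491752  95.6478802   47.        ] [596.54670815  63.26628634  51.        ] 37.05703023452069 q 28.94296976547931 jaw len 22.123360388156847
```

```bash
python3 - <<'E'
from h import *
print(ctrl.observe()['contact_force']);print(ctrl.sign_off())
E
```

```text
[-0.49354861 -0.33274378 -0.53586216]
the job is handed in; nothing more can be done
None
```

The cap is held in the gauge and the job is handed in at about 22.5 s. I set it flat on the bed between the open jaws, let go, and rolled the thumbwheel shut in four strokes.

**Last checks:**
- **Jaw stop:** on the fourth stroke the drag rose from about 2 N to about 4 N and the fingertip slipped for about 8 mm. That is how I know the jaw had stopped on the cap. I did not test for play separately.
- **Jaw position:** in the final wrist picture the space between the jaws measures about 37 mm. That puts the jaw at about 28.9 mm, inside the expected 28 to 29 mm. The cap lies flat between jaw and anvil.
- **Hand:** the gripper is well above the gauge and the force reading is about zero.

**Wheel pressure:** readings were mostly 5 to 7.4 N. Some dropped to 4.2 to 4.9 N, below the 5 N asked. None went over 10 N, but I only read the force at the end of each move.

**What disagreed:** the real fingertips sit about 24 mm behind the reported tool point. My first closing therefore passed above the cap without touching it. I lowered the arm using the pictures and force readings, and the second grasp held.

I saw no sign that the other things on the bench had been touched, but I did not compare their positions at the end.

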